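# Latch the tester hood open and pin it

### The arm

A 6-joint arm with a two-finger parallel gripper is mounted at the origin on the work surface. World frame = base frame: x ahead of the robot, y to its left, z up, the work surface at z = 0. Lengths are in m, angles in rad, forces in N, time in s.
With the tool pointing down it reaches from about 0.2 to 0.875 m from the base axis. Payload 3.4 kg.
Tool frame: the origin (TCP) lies midway between the tips of the shut fingers; the grasp point (between the pads) lies 19 mm behind it; x points along the fingers, z is the direction in which the jaws open and shut, and the axes are right-handed (so a half turn about x gives the same grasp; the last joint's range is limited). The gripper opens to 94 mm and grips with 3 to 60 N. Pads are 16 mm wide; open, the fingers measure 119 mm over their backs; the gripper's body (75 mm by 177 mm) begins 78 mm behind the grasp point.
Start: joints at [-1.396, 0.276, 1.505, -0, 1.361, -0.121], TCP at [0.168, -0.55, 0.205] pointing down, gripper open.
Joint ranges: [-2.89, 2.89], [-0.75, 2.08], [0.22, 2.7], [-1.18, 4.32], [0.11, 2.71], [-2.7, 2.7]. Speed limits (rad/s): [2.57, 2.57, 3.14, 3.14, 3.14, 3.14].

### API

Orientations are given as a unit quaternion [x, y, z, w].
In Python, from cell import r gives the robot as it stands.
- The arm moves only by the tool jog_arm, never from a script. Its argument "plan" is a list of rows, each a list of 7 numbers: the shift along the tool's x, y, z in mm, then the turn, a rotation vector about the tool's x, y, z in rad, then the closure in counts, from 0 (fully open) to 255 (shut). A call has 1 to 20 rows; each row shifts and turns the commanded pose from where the row before left it, along the tool's axes as they then stand; what a row does not reach is not made up. A row lasts 1/8 s, in which the tool goes at most 62.5 mm and 10.7 degrees, less where a joint would pass 70% of its speed; a pose out of reach is approached as far as the arm can. A call with a gripper value outside its range is refused whole. The fingers move at their own pace and stop on an object; "force" is the grip in N (left out, the last holds). Time passes only in rows, so rows that do not move let the fingers close. It gives the time, the measured TCP pose, the force and the opening at its end, in the units of the state.
- r.sense(): the state, without advancing time (a new reading comes with each control period).
- r.capture(name): name is "side" or "top"; returns the picture (480x640x3 uint8, blue, green, red); there is no depth.
- r.camera_params(name): a dict with "fovy" (degrees; the focal length in pixels is half the picture's height over the tangent of half this angle, whatever the lens; pixels are square), "cx", "cy" (the principal point, pixels), "camera_from_world" (4x4, takes a point from world to camera coordinates). Camera axes: x right, y down, z forward; pixel columns grow to the right and rows downward; lengths in m; the calibration is good to about 2 mm. A picture is of the moment at which its call begins. camera_params takes no time and is no camera call.
- r.hand_in(): hands the job in, once; it reports no verdict.
Trained networks look in the newest picture that a camera, given by its name, has taken for a name from the list of things; names that differ only in an ending like _2 or _b are one class to them, and where a whole thing is asked for, a point or a joint stands for the part that bears it (a point fixed in the world has none). Each returns a list of dicts, best first, with "conf" (0 to 1); they miss things now and then, are a little off and sometimes report something else, mostly with a low value. They report only what shows in the picture. A call takes as long as a camera call. They do not tell look-alikes from the thing itself.
- r.spot_in(label, camera): "pixel" ([column, row] in pixels, amid what is visible of it).
- r.spot_point(label, camera): "pixel" ([column, row] in pixels: a listed point, or the origin of a listed thing).
The state is a dict: "clock": time; "joint_pos": joint angles; "qd": joint speeds; "effort": joint torques, N m; "position": TCP position; "orientation": TCP orientation; "wrist_force": force on the tool from outside, world axes, zero at the start; "wrist_torque": the same for the moment, N m; "grip_width": finger opening in m.
Only numpy, scipy, OpenCV 4.12 (cv2) and the standard library are available. Lean on these libraries where they do the work, as an engineer would, in place of code of your own. Each camera call takes 0.05 s, during which the arm holds its last target. There are 200 camera calls.

### The job

Lift the tester's tinted hood by its yellow bar and swing it back past its spring's over-centre point, so that it stays fully open by itself. Then take the long red-knobbed lock pin out of the rack and put it through the yellow lock eye and the hood's steel arm beneath it, until its collar rests on the eye, and let go. Leave the short black-knobbed pin, the bottle and the yellow roll where they are.

Things in the scene. Friction and masses are not known exactly. Their poses are not given: they have to be found in the camera images.
- hood (a joint): hinge of the tinted hood, rad: 0 shut, 1.75 fully open against its stop (leaning 10 degrees back past upright). An over-centre spring and the hood's 0.5 to 0.7 kg pull it shut below about 1.1 and throw it open, damped, above that; about 6 N at the bar starts it, less higher up. The hood is 190 wide, 180 deep and 75 mm high.
- handle (a point): middle of the hood's grip bar, round, 12 mm thick, 124 long, yellow; it moves with the hood. Its y axis runs along the bar; two posts, 57 mm to either side of the middle, hold it 52 mm off the hood's sloped (45 degrees) front face. With the hood shut the space above and in front of the bar is free.
- hinge (a point): middle of the hood's hinge axis, fixed on the white tester (200 x 200 mm, 80 high). Axes are the tester's: y along the hinge, -x to its front, z up. From here the bar's middle lies at x -194, z +89 mm when shut; it swings up and over in the xz plane (positive turn about y) to x +123, z +175 when fully open, which leaves the space over the eye and the tester free.
- eye (a point): centre of the upper mouth of the hole in the yellow lock eye, a fixed level flange 44 x 42 x 6 mm on the tester's +y end; axes as hinge, from which it lies at x -42, y +125, z +1 mm. The hole is 14 mm wide, straight down. Only with the hood fully open does a 6 mm steel arm of the hood lie 2 mm below the flange, with its own 14 mm hole in line. Below that there is free space down to the table, 83 mm under the flange's underside.
- lock_pin: lock pin, 0.05 to 0.1 kg, upright in the rack. Steel shaft 10 mm thick and 48 long with a tapered tip, collar 26 mm wide and 6 thick, then a red knob 22 mm wide and 38 high: 92 mm in all. Origin at the shaft's lower tip, z up to the knob; the knob spans z 54 to 92 mm.
- lock_pin_collar (a point): centre of the underside of the lock pin's collar, 48 mm above the tip
- rack: aluminium pin rack, fixed, 60 x 130 x 55 mm, origin under its centre; two upright 14 mm holes at y -35 and +35 mm hold the lock pin and the short pin, either way round, each hanging by its collar on the rack's top. It stands before the tester's front or behind its hinge; from there the open hood, 270 mm high over the table, is in the way of the eye.
- short_pin: bystander in the rack: short pin with black knob, shaft 26 mm, otherwise like the lock pin; origin at the tip. Must stay there.
- jig_tray: bystander, fixed: open clear tray 110 x 140 x 30 mm, on the other side of the tester from the rack; origin under its centre
- cleaner: bystander: bottle 44 mm wide, 90 high, standing in the tray; origin at its underside
- tape_roll: bystander: yellow roll lying flat, 80 mm wide, 20 high
Mind the look-alikes: they are no part of the job. Of the things that look like the lock_pin, the smaller one is meant.

How it is judged:
On the way:
1. the hood has been swung to fully open (joint above 1.65 rad) and is at rest there, the lock pin not yet at the eye (value of joint hood above 1.65 rad and velocity of joint hood below 0.1 rad/s and distance between lock_pin_collar and eye above 0.08 m), for 0.2 s.
At the end, for the whole second after the job is handed in: The hood stands open above 1.65 rad; the lock pin hangs at rest through eye and arm, tip down, upright within 0.15 rad, its collar's underside within 4 mm of the eye's top face and within 6 mm sideways of the hole's centre; nothing is touched by the robot (value of joint hood above 1.65 rad and horizontal distance between lock_pin_collar and eye below 0.006 m and z of lock_pin_collar in the frame of eye between -0.004 and 0.004 m and angle between lock_pin's own z axis and vertical below 0.15 rad and linear speed of lock_pin below 0.02 m/s).
It fails at once if the short pin, bottle or roll is moved more than 30 mm (distance of any of short_pin, cleaner, tape_roll from where it was at the start of the episode above 0.03 m).
It also fails if it takes over 64 s, if anything falls off the work surface, if the arm or the gripper's body presses on something with over 40 N, if the wrist force passes 120 N, or if a joint passes its speed limit or range.

## Working session

There is one attempt and no reset: what is moved stays moved. The work goes in short steps, Python scripts to look and compute and a tool call to move; the robot and the scene stay as the last step left them, time stands still between calls to the robot, and variables do not carry over. Pictures are saved under pics/ and viewed, on a budget of 10 in all, crops included, one or two more only if the job needs it, and the job is handed in when it is done.

Besides the shell and the picture viewer there is one more tool, called after ">>>" as name([rows], argument=value, ...), one row to a line, values as JSON. jog_arm: Moves the arm, as the interface text tells. Its arguments: {"type":"object","properties":{"plan":{"type":"array"},"force":{"type":"number"}},"required":["plan"]}

```bash
ls; mkdir -p pics
python3 - <<'E'
from cell import r
import cv2,numpy as np
for c in("side","top"):
    im=r.capture(c);cv2.imwrite(f"pics/{c}0.png",im)
    p=r.camera_params(c);print(c,p["fovy"],p["cx"],p["cy"],np.round(p["camera_from_world"],3).tolist(), {k:v for k,v in p.items() if k not in("fovy","cx","cy","camera_from_world")})
    for l in("handle","hinge","eye","lock_pin","lock_pin_collar","short_pin","rack","jig_tray"):
        print(l,[(np.round(d["pixel"]).tolist(),round(d["conf"],2)) for d in r.spot_point(l,c)][:4])
print(r.sense())
E
```

```text
pics
side 57.34394420627801 319.2321620715521 240.9308354989477 [[-0.996, -0.092, -0.01, 0.586], [-0.051, 0.631, -0.774, 0.094], [0.077, -0.77, -0.633, 1.236], [0.0, 0.0, 0.0, 1.0]] {}
handle []
hinge [([298.0, 272.0], 0.69)]
eye [([350.0, 265.0], 0.89)]
lock_pin [([333.0, 404.0], 0.67)]
lock_pin_collar [([332.0, 428.0], 0.88), ([336.0, 389.0], 0.74)]
short_pin [([338.0, 368.0], 0.54)]
rack [([337.0, 390.0], 0.95)]
jig_tray [([356.0, 200.0], 0.65)]
top 43.892960268962355 313.15666336092016 234.28701821528938 [[-0.002, -1.0, 0.001, 0.055], [-0.996, 0.002, -0.09, 0.6], [0.09, -0.001, -0.996, 1.499], [0.0, 0.0, 0.0, 1.0]] {}
handle [([363.0, 227.0], 0.94)]
hinge [([280.0, 221.0], 0.76)]
eye [([289.0, 274.0], 0.9), ([189.0, 268.0], 0.31)]
lock_pin [([136.0, 268.0], 0.72), ([291.0, 275.0], 0.65)]
lock_pin_collar [([125.0, 265.0], 0.58), ([156.0, 268.0], 0.56)]
short_pin [([189.0, 267.0], 0.64)]
rack []
jig_tray [([469.0, 278.0], 0.78)]
{'clock': 0.9, 'joint_pos': array([-1.39600363e+00,  2.75863822e-01,  1.50489740e+00,  2.33271266e-05,
        1.36067632e+00, -1.21007113e-01]), 'qd': array([-0.00143681,  0.00039334,  0.00025803,  0.00042058,  0.00090448,
       -0.00146077]), 'effort': array([ 8.96462116e-04, -4.04450297e+01, -2.37496984e+01,  7.02183321e-02,
        2.46568123e-02,  6.41631686e-06]), 'position': array([ 0.16762267, -0.5500715 ,  0.2055147 ]), 'orientation': array([ 0.42083023,  0.56817563, -0.42089397,  0.56826634]), 'wrist_force': array([-0.00322802,  0.1832593 ,  0.3523299 ]), 'wrist_torque': array([-0.01532381,  0.0120352 , -0.01272978]), 'grip_width': 0.09391273137690576}
```

View pics/side0.png

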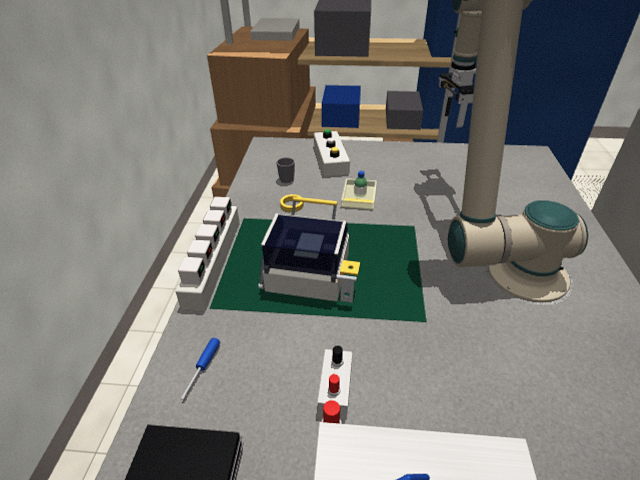

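View pics/top0.png

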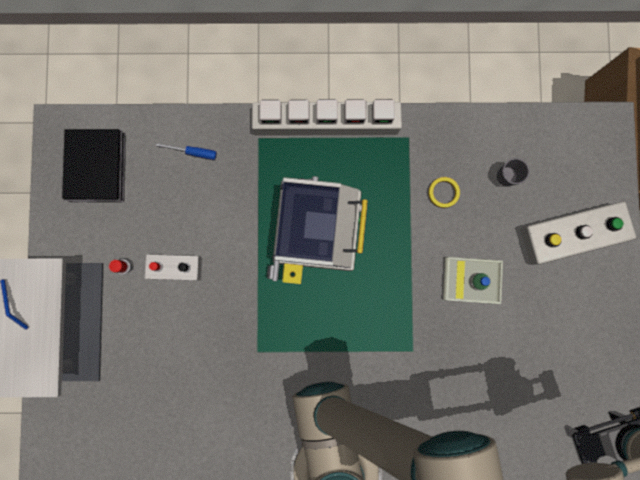

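The lock-pin candidates are the red pin in the rack (top 153,267 / side 334,384) and a bigger loose red-knobbed one beside it (top 120,266 / side 332,412). The rack one is smaller and stands in the rack, so it fits. The black pin is at top 183,267. I'll confirm with one enlarged crop and measure.

```bash
cat > h.py <<'E'
from cell import r
import numpy as np, cv2
from scipy.spatial.transform import Rotation as R
def ray(c,px):
    p=r.camera_params(c);f=240/np.tan(np.radians(p["fovy"]/2));T=np.array(p["camera_from_world"])
    d=np.array([(px[0]-p["cx"])/f,(px[1]-p["cy"])/f,1]);return -T[:3,:3].T@T[:3,3],T[:3,:3].T@d
def at(c,px,z):
    o,d=ray(c,px);return o+d*(z-o[2])/d[2]
def tri(a,b):
    A=np.zeros((3,3));B=np.zeros(3)
    for c,px in(("side",a),("top",b)):
        o,d=ray(c,px);d=d/np.linalg.norm(d);P=np.eye(3)-np.outer(d,d);A+=P;B+=P@o
    return np.linalg.solve(A,B)
def proj(c,X):
    p=r.camera_params(c);f=240/np.tan(np.radians(p["fovy"]/2));q=np.array(p["camera_from_world"])@np.r_[X,1]
    return np.array([p["cx"],p["cy"]])+f*q[:2]/q[2]
E
python3 - <<'E'
from h import *
s=cv2.imread("pics/side0.png");t=cv2.imread("pics/top0.png")
def blobs(im,lo,hi,mn=15):
    h=cv2.cvtColor(im,cv2.COLOR_BGR2HSV);n,_,st,ce=cv2.connectedComponentsWithStats(cv2.inRange(h,lo,hi))
    return [(st[i].tolist(),ce[i].round(1).tolist()) for i in range(1,n) if st[i][4]>mn]
for nm,im in(("side",s),("top",t)):
    print(nm,"yel",blobs(im,(20,150,120),(35,255,255)));print(nm,"red",blobs(im,(0,150,80),(6,255,255)))
for l,z,a,b in(("eye",.089,(350,265),(289,274)),("hinge",.088,(298,272),(280,221))):
    print(l,at("side",a,z),at("top",b,z),tri(a,b))
print("handle",at("top",(363,227),.177))
a=cv2.resize(s[340:430,290:380],(400,400),interpolation=2);b=cv2.resize(t[225:315,100:220],(533,400),interpolation=2)
c=cv2.resize(t[165:290,260:385],(400,400),interpolation=2)
cv2.imwrite("pics/c1.png",cv2.resize(np.hstack([a,b[:,:400]]),(800,400)))
E
```

```text
side yel [([332, 147, 6, 4, 20], [334.2, 148.8]), ([280, 195, 57, 13, 227], [303.2, 200.8]), ([340, 260, 20, 15, 211], [350.0, 266.8])]
side red [([329, 374, 10, 19, 142], [333.6, 382.7]), ([323, 401, 17, 22, 299], [331.0, 411.1])]
top yel [([429, 177, 31, 31, 290], [443.7, 191.9]), ([358, 200, 9, 53, 246], [361.9, 226.1]), ([550, 234, 11, 11, 91], [555.1, 239.1]), ([457, 261, 7, 37, 210], [459.8, 279.3]), ([283, 264, 20, 20, 309], [292.1, 273.3])]
top red [([109, 260, 16, 12, 130], [115.5, 265.6]), ([150, 263, 10, 7, 51], [153.8, 265.9])]
eye [0.49842395 0.09882359 0.089     ] [0.49721181 0.11249373 0.089     ] [0.49763045 0.11200725 0.10098438]
hinge [0.63011957 0.1351251  0.088     ] [0.62769699 0.13489956 0.088     ] [0.62893347 0.1349881  0.08779612]
handle [ 0.60321162 -0.0620205   0.177     ]
```

View pics/c1.png

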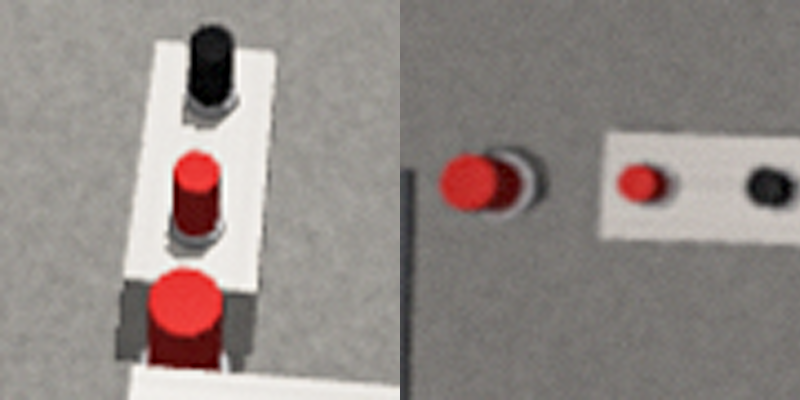

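The crop confirms it: the slim red-knobbed pin is in the rack's left hole, next to the black one. The larger red pin stands loose to the left and is not the target. Next I'll work out the geometry and the approach to the bar.

```bash
cat >> h.py <<'E'
H=np.array([.6283,.135,.088])
def setyaw(psi):
    X=np.array([np.cos(psi),np.sin(psi),0]);return X,np.array([-X[1],X[0],0])
def ori(x,y):
    return R.from_matrix(np.column_stack([x,y,np.cross(x,y)]))
def rows(p1,R1,n,p0=None,R0=None):
    s=r.sense();p0=s["position"] if p0 is None else p0;R0=R.from_quat(s["orientation"]) if R0 is None else R0
    rv=(R0.inv()*R1).as_rotvec()/n;st=R.from_rotvec(rv);C=R0
    out=[]
    for i in range(n):
        out.append(np.r_[C.inv().apply((p1-p0)/n)*1000,rv]);C=C*st
    return np.array(out)
E
python3 - <<'E'
from h import *
t=cv2.imread("pics/top0.png");h=cv2.cvtColor(t,cv2.COLOR_BGR2HSV);m=cv2.inRange(h,(20,150,120),(35,255,255))
m2=np.zeros_like(m);m2[195:258,350:372]=m[195:258,350:372]
pts=cv2.findNonZero(m2);vx,vy,x0,y0=cv2.fitLine(pts,2,0,.01,.01).ravel()
a=at("top",(x0-25*vx,y0-25*vy),.177);b=at("top",(x0+25*vx,y0+25*vy),.177);print("bar c",at("top",(x0,y0),.177),"dir",(b-a)/np.linalg.norm(b-a))
m2[:]=0;m2[262:286,280:305]=m[262:286,280:305];print("eye rect",cv2.minAreaRect(cv2.findNonZero(m2)))
m2=m.copy()
print("eye from blob",at("top",(292.1,273.3),.089))
print("pin top",at("top",(153.4,266.2),.099),at("side",(334.4,377.8),.099),tri((334.4,377.8),(153.4,266.2)))
print("tray bottle tape",at("top",(482,281),.09),at("top",(443.7,191.9),.01))
s=r.sense();print(R.from_quat(s["orientation"]).as_matrix().round(3))
E
```

```text
bar c [ 0.60522113 -0.05957628  0.177     ] dir [ 0.99421723 -0.10738763  0.        ]
eye rect ((292.06097412109375, 273.45123291015625), (18.11077308654785, 18.11077308654785), 6.340191841125488)
eye from blob [0.49890215 0.10491945 0.089     ]
pin top [0.51663711 0.44157103 0.099     ] [0.5165688  0.44386015 0.099     ] [0.51668788 0.44223083 0.09653064]
tray bottle tape [ 0.4790663  -0.35849944  0.09      ] [ 0.71198844 -0.28769192  0.01      ]
[[ 0.     0.957  0.292]
 [-0.     0.292 -0.957]
 [-1.     0.     0.   ]]
```

```bash
sed -i 's/^H=.*/H=np.array([.6258,.1333,.088]);BAR=np.array([.6045,-.060,.177]);PSI=np.radians(83.8)/' h.py
python3 - <<'E'
from h import *
X,Y=setyaw(PSI);Z=np.array([0,0,1]);f=np.radians(45)
x=np.cos(f)*X-np.sin(f)*Z;R1=ori(x,-Y)
p=BAR-.075*x+.02*Z;print(p)
np.set_printoptions(suppress=True,linewidth=200,precision=3);print(rows(p,R1,14))
E
```

```text
[ 0.59877247 -0.11272282  0.25003301]
[[ -3.183  38.565 -20.905   0.027   0.055   0.011]
 [ -1.56   38.004 -22.084   0.027   0.055   0.011]
 [  0.12   37.393 -23.155   0.027   0.055   0.011]
 [  1.848  36.735 -24.115   0.027   0.055   0.011]
 [  3.618  36.033 -24.959   0.027   0.055   0.011]
 [  5.423  35.289 -25.684   0.027   0.055   0.011]
 [  7.257  34.506 -26.288   0.027   0.055   0.011]
 [  9.112  33.688 -26.768   0.027   0.055   0.011]
 [ 10.98   32.837 -27.122   0.027   0.055   0.011]
 [ 12.855  31.956 -27.349   0.027   0.055   0.011]
 [ 14.728  31.05  -27.448   0.027   0.055   0.011]
 [ 16.593  30.122 -27.418   0.027   0.055   0.011]
 [ 18.442  29.176 -27.26    0.027   0.055   0.011]
 [ 20.268  28.215 -26.973   0.027   0.055   0.011]]
```

>>> jog_arm([
  [-3,39,-21,0.027,0.055,0.011,0],
  [-2,38,-22,0.027,0.055,0.011,0],
  [0,37,-23,0.027,0.055,0.011,0],
  [2,37,-24,0.027,0.055,0.011,0],
  [4,36,-25,0.027,0.055,0.011,0],
  [5,35,-26,0.027,0.055,0.011,0],
  [7,34,-26,0.027,0.055,0.011,0],
  [9,34,-27,0.027,0.055,0.011,0],
  [11,33,-27,0.027,0.055,0.011,0],
  [13,32,-27,0.027,0.055,0.011,0],
  [15,31,-27,0.027,0.055,0.011,0],
  [17,30,-27,0.027,0.055,0.011,0],
  [18,29,-27,0.027,0.055,0.011,0],
  [20,28,-27,0.027,0.055,0.011,0],
  [0,0,0,0,0,0,0],
])

```text
clock: 2.78
position: [0.5977, -0.1115, 0.2472]
orientation: [0.684, 0.62, -0.286, 0.257]
wrist_force: [-0.1, -0.3, -0.4]
grip_width: 0.094
```

Run:
```python
from h import *
s=r.sense();print(s["clock"],s["position"],s["joint_pos"].round(2),s["grip_width"]);print(R.from_quat(s["orientation"]).as_matrix().round(3))
a=r.capture("side");b=r.capture("top")
cv2.imwrite("pics/pre.png",cv2.resize(np.hstack([a[150:400,180:500],b[120:370,200:520]]),(800,312)))
```

```text
2.775 [ 0.59772165 -0.11146937  0.24717472] [-0.69  0.49  1.35  0.64  1.77  0.95] 0.09403228643934357
[[ 0.068  0.995 -0.072]
 [ 0.701 -0.1   -0.707]
 [-0.71  -0.002 -0.704]]
```

View pics/pre.png

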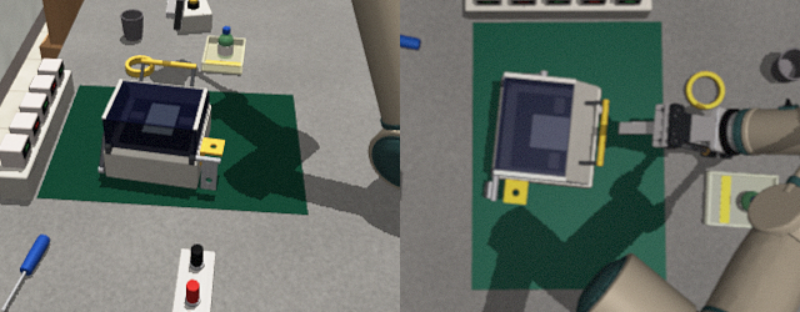

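The tool sits in line with the bar: top crop 600,130 with the fingers at 630,128, body narrow along the bar. I'll advance and close gently.

>>> jog_arm([
  [16,1,12,0,0,0,0],
  [24,0,0,0,0,0,0],
  [25,0,0,0,0,0,0],
  [25,0,0,0,0,0,0],
  [20,0,0,0,0,0,0],
  [0,0,0,0,0,0,130],
  [0,0,0,0,0,0,130],
  [0,0,0,0,0,0,255],
  [0,0,0,0,0,0,255],
  [0,0,0,0,0,0,255],
  [0,0,0,0,0,0,255],
  [0,0,0,0,0,0,255],
], force=5)

```text
clock: 4.38
position: [0.605, -0.0445, 0.1615]
orientation: [0.685, 0.619, -0.286, 0.258]
wrist_force: [-0.2, 0.1, -0.4]
grip_width: 0.0273
```

>>> jog_arm([
  [0,0,0,0,0,0,255],
  [0,0,0,0,0,0,255],
  [0,0,0,0,0,0,255],
  [0,0,0,0,0,0,255],
])

```text
clock: 4.88
position: [0.6051, -0.0437, 0.1622]
orientation: [0.685, 0.619, -0.285, 0.257]
wrist_force: [0.6, 3.2, 3.5]
grip_width: 0.0118
```

Run:
```python
from h import *
X,Y=setyaw(PSI);Z=np.array([0,0,1]);s=r.sense();R0=R.from_quat(s["orientation"]);p=s["position"]
x0=R0.as_matrix()[:,0];bar=p-.022*x0;hg=bar+.194*X-.089*Z;print(bar,hg,s["wrist_force"],s["joint_pos"].round(2))
np.set_printoptions(suppress=True,linewidth=200,precision=3);n=16;C=R0;d=.6/n
for i in range(1,n+1):
    th=1.28*i/n;Rn=R.from_rotvec(-Y*0)*R.from_rotvec(d*i*Y)*R0
    b=hg+(-.194*np.cos(th)+.089*np.sin(th))*X+(.089*np.cos(th)+.194*np.sin(th))*Z
    q=b+.022*Rn.as_matrix()[:,0]
    print((C.inv().apply(q-p)*1000).round(1),(C.inv()*Rn).as_rotvec().round(3),q.round(3));p=q;C=Rn
```

```text
[ 0.60351982 -0.05909993  0.17779252] [0.62447169 0.13376536 0.08879252] [0.59015164 3.1977583  3.48058187] [-0.61  0.51  1.53  0.66  1.55  0.89]
[ -5.4   0.  -15.4] [ 0.    -0.037 -0.   ] [ 0.606 -0.037  0.177]
[ -4.7   0.  -15.6] [ 0.    -0.037 -0.   ] [ 0.607 -0.028  0.191]
[ -4.    0.  -15.8] [ 0.    -0.037 -0.   ] [ 0.608 -0.019  0.204]
[ -3.3   0.  -15.9] [ 0.    -0.037 -0.   ] [ 0.609 -0.009  0.217]
[ -2.5   0.  -16.1] [ 0.    -0.037 -0.   ] [0.61  0.003 0.228]
[ -1.8   0.1 -16.1] [ 0.    -0.037 -0.   ] [0.611 0.015 0.239]
[ -1.1   0.1 -16.2] [ 0.    -0.037 -0.   ] [0.613 0.028 0.248]
[ -0.4   0.1 -16.2] [ 0.    -0.037 -0.   ] [0.614 0.042 0.257]
[  0.3   0.1 -16.2] [ 0.    -0.037 -0.   ] [0.616 0.057 0.264]
[  1.1   0.1 -16.2] [ 0.    -0.037 -0.   ] [0.618 0.072 0.27 ]
[  1.8   0.1 -16.1] [ 0.    -0.037 -0.   ] [0.619 0.087 0.275]
[  2.5   0.1 -16.1] [ 0.    -0.037 -0.   ] [0.621 0.103 0.278]
[  3.2   0.1 -15.9] [ 0.    -0.037 -0.   ] [0.623 0.119 0.28 ]
[  3.9   0.1 -15.8] [ 0.    -0.037 -0.   ] [0.624 0.135 0.281]
[  4.6   0.1 -15.6] [ 0.    -0.037 -0.   ] [0.626 0.151 0.28 ]
[  5.3   0.1 -15.4] [ 0.    -0.037 -0.   ] [0.628 0.167 0.279]
```

>>> jog_arm([
  [-5,0,-15,0,-0.037,0,255],
  [-5,0,-16,0,-0.037,0,255],
  [-4,0,-16,0,-0.037,0,255],
  [-3,0,-16,0,-0.037,0,255],
  [-3,0,-16,0,-0.037,0,255],
  [-2,0,-16,0,-0.037,0,255],
  [-1,0,-16,0,-0.037,0,255],
  [0,0,-16,0,-0.037,0,255],
], force=12)

```text
clock: 5.88
position: [0.6139, 0.0374, 0.2552]
orientation: [0.634, 0.572, -0.387, 0.349]
wrist_force: [-2.7, -6.0, -0.3]
grip_width: 0.0115
```

>>> jog_arm([
  [0,0,-16,0,-0.037,0,255],
  [1,0,-16,0,-0.037,0,255],
  [2,0,-16,0,-0.037,0,255],
  [3,0,-16,0,-0.037,0,255],
  [3,0,-16,0,-0.037,0,255],
  [4,0,-16,0,-0.037,0,255],
  [5,0,-16,0,-0.037,0,255],
  [5,0,-15,0,-0.037,0,255],
  [0,0,0,0,0,0,255],
])

```text
clock: 7.0
position: [0.628, 0.1675, 0.2784]
orientation: [0.572, 0.517, -0.472, 0.428]
wrist_force: [-0.1, 2.5, 4.2]
grip_width: 0.0116
```

>>> jog_arm([
  [0,0,0,0,0,0,0],
  [0,0,0,0,0,0,0],
  [0,0,0,0,0,0,0],
  [-15,0,0,0,0,0,0],
  [-30,0,0,0,0,0,0],
  [-40,0,0,0,0,0,0],
  [-40,0,0,0,0,0,0],
  [-25,0,0,0,0,0,0],
  [0,0,0,0,0,0,0],
])

```text
clock: 8.12
position: [0.6247, 0.137, 0.4282]
orientation: [0.573, 0.515, -0.472, 0.428]
wrist_force: [-0.0, 0.1, 0.3]
grip_width: 0.0932
```

Run:
```python
from h import *
s=r.sense();print(s["clock"],s["position"],s["joint_pos"].round(2),s["wrist_force"]);print(R.from_quat(s["orientation"]).as_matrix().round(3))
a=r.capture("side");b=r.capture("top")
for l in ("eye","handle","lock_pin_collar"):
  print(l,[(c,np.round(d["pixel"],1).tolist(),round(d["conf"],2)) for c in("side","top") for d in r.spot_point(l,c)])
cv2.imwrite("pics/a2.png",a);cv2.imwrite("pics/b2.png",b)
cv2.imwrite("pics/open.png",cv2.resize(np.hstack([a[120:420,180:500],b[120:420,140:460]]),(800,375)))
```

```text
8.125 [0.62474393 0.13703035 0.42824294] [-0.01  0.32  0.93  0.2   1.87  1.73] [-0.00854372  0.11808848  0.31840025]
[[ 0.024  0.995 -0.1  ]
 [ 0.186 -0.103 -0.977]
 [-0.982  0.004 -0.187]]
eye [('top', [289.7, 273.9], 0.73)]
handle [('side', [281.6, 245.9], 0.6), ('top', [221.0, 204.6], 0.76)]
lock_pin_collar [('side', [332.3, 427.6], 0.72), ('side', [337.4, 385.8], 0.67), ('top', [473.1, 280.7], 0.45)]
```

View pics/open.png

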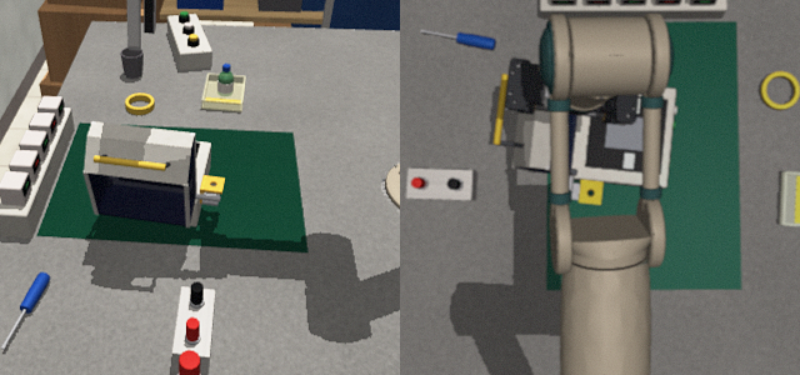

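The hood stands open: in the side half of the crop the bar is at 130,162 leaning back, and the eye at 212,186 is free. Next, the pin.

Run:
```python
from h import *
X,Y=setyaw(PSI);Z=np.array([0,0,1]);np.set_printoptions(suppress=True,linewidth=200,precision=3)
print("handle", tri((281.6,245.9),(221,204.6)), H+.123*X+.175*Z)
R1=ori(-Z,X);q=rows(np.array([.5166,.442,.40]),R1,12);print(q)
```

```text
handle [0.642 0.252 0.272] [0.639 0.256 0.263]
[[  6.549 -11.458 -23.472  -0.13   -0.013  -0.012]
 [  6.365  -8.236 -24.835  -0.13   -0.013  -0.012]
 [  6.126  -4.867 -25.766  -0.13   -0.013  -0.012]
 [  5.838  -1.409 -26.25   -0.13   -0.013  -0.012]
 [  5.504   2.078 -26.278  -0.13   -0.013  -0.012]
 [  5.131   5.535 -25.849  -0.13   -0.013  -0.012]
 [  4.725   8.902 -24.971  -0.13   -0.013  -0.012]
 [  4.293  12.121 -23.66   -0.13   -0.013  -0.012]
 [  3.842  15.138 -21.936  -0.13   -0.013  -0.012]
 [  3.381  17.9   -19.832  -0.13   -0.013  -0.012]
 [  2.917  20.36  -17.381  -0.13   -0.013  -0.012]
 [  2.457  22.476 -14.627  -0.13   -0.013  -0.012]]
```

The triangulated handle agrees with fully open within 1 cm.

>>> jog_arm([
  [7,-11,-23,-0.13,-0.013,-0.012,0],
  [6,-8,-25,-0.13,-0.013,-0.012,0],
  [6,-5,-26,-0.13,-0.013,-0.012,0],
  [6,-1,-26,-0.13,-0.013,-0.012,0],
  [6,2,-26,-0.13,-0.013,-0.012,0],
  [5,6,-26,-0.13,-0.013,-0.012,0],
  [5,9,-25,-0.13,-0.013,-0.012,0],
  [4,12,-24,-0.13,-0.013,-0.012,0],
  [4,15,-22,-0.13,-0.013,-0.012,0],
  [3,18,-20,-0.13,-0.013,-0.012,0],
  [3,20,-17,-0.13,-0.013,-0.012,0],
  [2,22,-15,-0.13,-0.013,-0.012,0],
  [0,0,0,0,0,0,0],
])

```text
clock: 10.15
position: [0.5163, 0.4431, 0.3991]
orientation: [0.036, 0.705, -0.039, 0.708]
wrist_force: [1.1, -0.7, -0.7]
grip_width: 0.0943
```

Run:
```python
from h import *
X,Y=setyaw(PSI);Z=np.array([0,0,1]);np.set_printoptions(suppress=True,linewidth=200,precision=4)
s=r.sense();print(s["position"],s["joint_pos"].round(2))
print(rows(np.array([.5166,.442,.068]),ori(-Z,X),1))
b=cv2.imread("pics/b2.png")[255:295,265:315];cv2.imwrite("pics/eyec.png",cv2.resize(b,(800,640)[0:1]+(600,),interpolation=2))
```

```text
[0.5163 0.4431 0.3991] [ 0.61  0.42  0.82 -0.01  1.9   0.71]
[[331.0674   0.1737  -1.0653   0.0024   0.0043   0.0037]]
```

View pics/eyec.png

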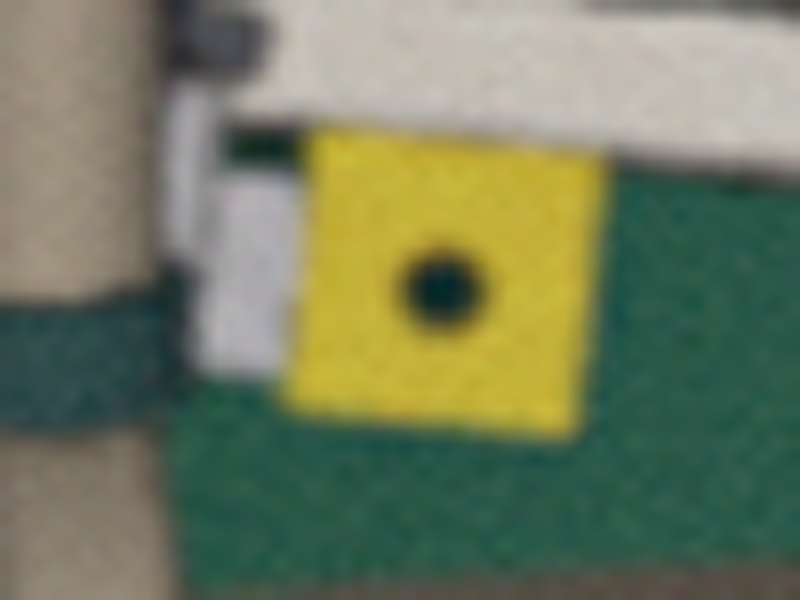

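Eye hole at top pixel (292.2, 273.7), with the steel arm visible beneath the flange. Descending to the pin.

>>> jog_arm([
  [50,0,-1,0.002,0.004,0.004,0],
  [55,0,0,0,0,0,0],
  [55,0,0,0,0,0,0],
  [50,0,0,0,0,0,0],
  [45,0,0,0,0,0,0],
  [35,0,0,0,0,0,0],
  [25,0,0,0,0,0,0],
  [16,0,0,0,0,0,0],
  [0,0,0,0,0,0,0],
])

```text
clock: 11.28
position: [0.5172, 0.4403, 0.0681]
orientation: [0.039, 0.706, -0.04, 0.706]
wrist_force: [0.3, 0.2, -0.3]
grip_width: 0.0943
```

Run:
```python
from h import *
s=r.sense();print(s["position"],s["joint_pos"].round(2),s["wrist_force"]);print(R.from_quat(s["orientation"]).as_matrix().round(3))
a=r.capture("side");b=r.capture("top")
cv2.imwrite("pics/grasp.png",cv2.resize(np.hstack([a[320:440,270:400],b[205:325,90:220]]),(800,370),interpolation=2))
```

```text
[0.51715337 0.44032749 0.06811883] [ 0.6   0.52  1.46 -0.    1.16  0.72] [ 0.32222763  0.21225412 -0.3037293 ]
[[ 0.     0.112  0.994]
 [-0.001  0.994 -0.112]
 [-1.    -0.001  0.   ]]
```

View pics/grasp.png

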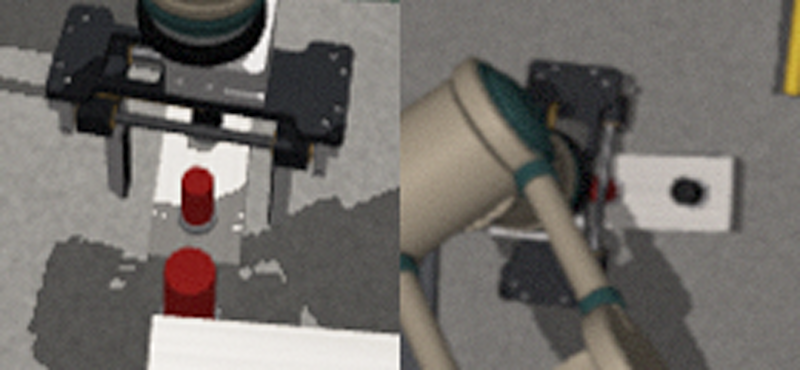

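The red rack knob (side half of the crop, 197,195) stands midway between the fingers (120 and 278). Closing, then lifting.

>>> jog_arm([
  [0,2,0,0,0,0,0],
  [0,0,0,0,0,0,255],
  [0,0,0,0,0,0,255],
  [0,0,0,0,0,0,255],
  [0,0,0,0,0,0,255],
  [0,0,0,0,0,0,255],
  [0,0,0,0,0,0,255],
  [0,0,0,0,0,0,255],
  [0,0,0,0,0,0,255],
  [0,0,0,0,0,0,255],
], force=25)

```text
clock: 12.62
position: [0.5176, 0.4433, 0.0691]
orientation: [0.039, 0.705, -0.039, 0.707]
wrist_force: [0.3, 0.4, -0.1]
grip_width: 0.0215
```

>>> jog_arm([
  [-10,0,0,0,0,0,255],
  [-30,0,0,0,0,0,255],
  [-40,0,0,0,0,0,255],
  [-40,0,0,0,0,0,255],
  [-40,0,0,0,0,0,255],
  [-30,0,0,0,0,0,255],
  [0,-8,-25,0,0,0,255],
  [0,-10,-30,0,0,0,255],
  [0,-10,-30,0,0,0,255],
  [0,-10,-30,0,0,0,255],
  [0,-10,-23,0,0,0,255],
  [0,-35,3,0,0,0,255],
  [0,-45,5,0,0,0,255],
  [0,-45,5,0,0,0,255],
  [0,-45,5,0,0,0,255],
  [0,-45,5,0,0,0,255],
  [0,-45,5,0,0,0,255],
  [0,-28,3,0,0,0,255],
  [0,-15,2,0,0,0,255],
  [0,0,0,0,0,0,255],
])

```text
clock: 15.12
position: [0.3741, 0.1053, 0.2592]
orientation: [0.04, 0.705, -0.039, 0.707]
wrist_force: [0.6, -0.3, -0.8]
grip_width: 0.0218
```

Run:
```python
from h import *
X,Y=setyaw(PSI);Z=np.array([0,0,1])
s=r.sense();print(s["position"],s["joint_pos"].round(2),s["wrist_force"],s["grip_width"]);print(R.from_quat(s["orientation"]).as_matrix().round(3))
e=at("top",(292.2,273.7),.089);print("eye",e)
print(rows(np.r_[e[:2],.19],ori(-Z,X),1).round(3))
```

```text
[0.37414199 0.10525438 0.25922208] [ 0.09 -0.04  1.75  0.    1.43  0.21] [ 0.62475071 -0.27371836 -0.79871838] 0.02177534626189181
[[ 0.003  0.112  0.994]
 [ 0.001  0.994 -0.112]
 [-1.     0.001  0.003]]
eye [0.49792577 0.10467417 0.089     ]
[[ 6.95970e+01  1.32510e+01  1.22862e+02 -4.00000e-03  3.00000e-03
  -1.00000e-03]]
```

>>> jog_arm([
  [0,3,25,-0.004,0.003,-0.001,255],
  [0,3,30,0,0,0,255],
  [0,3,30,0,0,0,255],
  [0,2,23,0,0,0,255],
  [0,2,15,0,0,0,255],
  [20,0,0,0,0,0,255],
  [30,0,0,0,0,0,255],
  [20,0,0,0,0,0,255],
  [0,0,0,0,0,0,255],
  [0,0,0,0,0,0,255],
])

```text
clock: 16.38
position: [0.4983, 0.1061, 0.1895]
orientation: [0.038, 0.706, -0.037, 0.706]
wrist_force: [0.8, 0.1, -1.1]
grip_width: 0.0214
```

Run:
```python
from h import *
s=r.sense();p=s["position"];print(p,s["wrist_force"],s["grip_width"],s["joint_pos"].round(2))
a=r.capture("side");b=r.capture("top");cv2.imwrite("pics/a3.png",a);cv2.imwrite("pics/b3.png",b)
for l in("lock_pin","lock_pin_collar","eye"):
    print(l,[(c,np.round(d["pixel"],1).tolist(),round(d["conf"],2)) for c in("side","top") for d in r.spot_point(l,c)])
ax=R.from_quat(s["orientation"]).as_matrix()[:,0]
print("expected side px tip,collar, knobtop",[proj("side",p+ax*k).round(1).tolist() for k in(.061,.013,-.031)],"eye",proj("side",[.498,.1047,.089]).round(1))
cv2.imwrite("pics/over.png",cv2.resize(a[205:305,300:400],(600,600),interpolation=2))
```

```text
[0.49832584 0.1060975  0.18948299] [ 0.77006967  0.12627516 -1.09257305] 0.02143504989392636 [0.07 0.19 1.67 0.   1.29 0.18]
lock_pin [('side', [352.1, 256.8], 0.53), ('top', [129.1, 264.3], 0.8)]
lock_pin_collar [('side', [331.5, 428.4], 0.93), ('side', [353.4, 239.0], 0.47), ('top', [176.9, 265.7], 0.58), ('top', [122.7, 264.5], 0.54)]
eye [('side', [350.4, 265.4], 0.87)]
expected side px tip,collar, knobtop [[350.5, 255.4], [351.2, 240.7], [351.8, 226.5]] eye [350.1 266.5]
```

View pics/over.png

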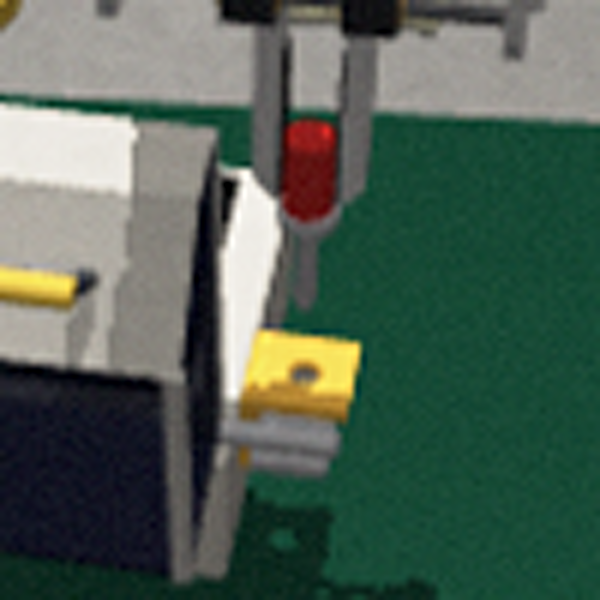

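The pin hangs straight: tip at side px (351.0, 255.5), hole at (350.8, 267.0), both where projection expects within about 0.6 px. I'll lower it slowly, watching the force.

>>> jog_arm([
  [15,-0.5,0,0,0,0,255],
  [12,0,0,0,0,0,255],
  [6,0,0,0,0,0,255],
  [4,0,0,0,0,0,255],
  [4,0,0,0,0,0,255],
  [4,0,0,0,0,0,255],
  [0,0,0,0,0,0,255],
])

```text
clock: 17.65
position: [0.4976, 0.1052, 0.1433]
orientation: [0.038, 0.707, -0.038, 0.706]
wrist_force: [-0.0, -0.7, -1.3]
grip_width: 0.0215
```

>>> jog_arm([
  [4,0,0,0,0,0,255],
  [4,0,0,0,0,0,255],
  [4,0,0,0,0,0,255],
  [4,0,0,0,0,0,255],
  [0,0,0,0,0,0,255],
])

```text
clock: 18.27
position: [0.4974, 0.1052, 0.1271]
orientation: [0.038, 0.707, -0.038, 0.705]
wrist_force: [-0.2, 0.9, -1.5]
grip_width: 0.0219
```

>>> jog_arm([
  [5,0,0,0,0,0,255],
  [5,0,0,0,0,0,255],
  [5,0,0,0,0,0,255],
  [4,0,0,0,0,0,255],
  [2,0,0,0,0,0,255],
  [0,0,0,0,0,0,255],
])

```text
clock: 19.02
position: [0.4976, 0.1052, 0.1064]
orientation: [0.038, 0.707, -0.038, 0.706]
wrist_force: [-0.4, -0.1, -1.4]
grip_width: 0.0216
```

>>> jog_arm([
  [2,0,0,0,0,0,255],
  [1,0,0,0,0,0,255],
  [0,0,0,0,0,0,255],
])

```text
clock: 19.4
position: [0.4976, 0.1052, 0.1035]
orientation: [0.038, 0.707, -0.038, 0.706]
wrist_force: [-0.1, 0.3, -1.2]
grip_width: 0.0212
```

>>> jog_arm([
  [0,0,0,0,0,0,120],
  [0,0,0,0,0,0,120],
  [0,0,0,0,0,0,120],
  [0,0,0,0,0,0,120],
  [0,0,0,0,0,0,120],
  [-15,0,0,0,0,0,120],
  [-30,0,0,0,0,0,120],
  [-45,0,0,0,0,0,120],
  [-45,0,0,0,0,0,120],
  [-35,0,0,0,0,0,120],
  [0,0,-40,0,0,0,120],
  [0,0,-50,0,0,0,120],
  [0,0,-30,0,0,0,120],
  [0,0,0,0,0,0,120],
])

```text
clock: 21.15
position: [0.377, 0.1181, 0.2751]
orientation: [0.037, 0.706, -0.037, 0.707]
wrist_force: [1.0, -1.2, 0.6]
grip_width: 0.0502
```

Run:
```python
from h import *
s=r.sense();print(s["clock"],s["position"],s["wrist_force"],s["grip_width"])
a=r.capture("side");b=r.capture("top")
for l in("lock_pin_collar","handle","short_pin","cleaner","tape_roll"):
    print(l,[(c,np.round(d["pixel"],1).tolist(),round(d["conf"],2)) for c in("side","top") for d in r.spot_point(l,c)])
e=np.array([.4977,.1052,.089])
print("exp collar,knobtop side",proj("side",e).round(1),proj("side",e+[0,0,.044]).round(1),"tip",proj("side",e-[0,0,.048]).round(1),"top knob",proj("top",e+[0,0,.044]).round(1))
h=cv2.cvtColor(a,cv2.COLOR_BGR2HSV);m=cv2.inRange(h,(0,150,80),(6,255,255));print(cv2.connectedComponentsWithStats(m)[2].tolist())
cv2.imwrite("pics/end.png",cv2.resize(np.hstack([a[190:340,260:400],b[200:350,220:360]]),(800,429),interpolation=2))
```

```text
21.15 [0.37700259 0.11812116 0.27506156] [ 1.03059135 -1.19520404  0.55316929] 0.05022690225414322
lock_pin_collar [('side', [352.7, 264.8], 0.64), ('side', [329.7, 428.4], 0.57), ('top', [124.2, 265.4], 0.72), ('top', [292.3, 275.6], 0.52)]
handle [('side', [280.4, 251.2], 0.8), ('side', [352.5, 263.8], 0.42), ('top', [219.5, 209.1], 0.94)]
short_pin [('side', [336.7, 368.6], 0.45), ('top', [187.2, 269.8], 0.49)]
cleaner [('top', [474.1, 278.6], 0.52)]
tape_roll [('side', [292.0, 205.2], 0.73), ('top', [442.9, 191.6], 0.91)]
exp collar,knobtop side [350.2 266.7] [350.8 253.8] tip [349.6 280. ] top knob [291.3 273.3]
[[0, 0, 640, 480, 306796], [223, 218, 1, 2, 2], [209, 248, 2, 4, 5], [347, 252, 8, 15, 92], [323, 401, 17, 22, 305]]
```

View pics/end.png

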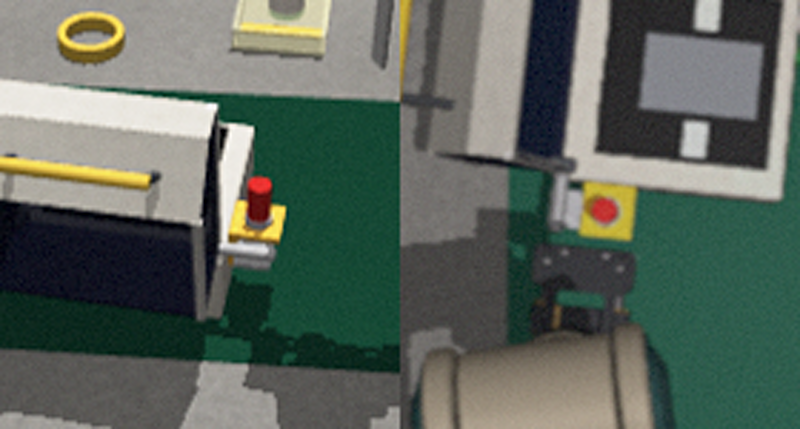

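The picture shows the pin upright through the eye (side half 260,200; top half 603,210), the collar on the yellow flange, the hood open and the gripper clear. Knob-top pixels match a seated collar, so I'm handing in.

```bash
python3 -c "
from cell import r
print(r.hand_in())"
```

```text
the job is handed in; nothing more can be done
None
```

I lifted the hood by its yellow bar to about 1.28 rad and released it. It swung fully open and stayed there. I then took the slim red-knobbed pin from the rack, not the larger loose red one. I carried it round the near side of the hood and lowered it through the eye and the arm beneath, then let go and backed the gripper away. The job was handed in at about 21 s of the 64 s allowed, and no verdict was reported.

- **Hood:** just after release the bar's measured position was within about 1 cm of fully open. In the last picture it is still open.
- **Pin:** it stands upright with its collar on the eye. The knob sits where a seated collar should put it, within about 1 to 2 pixels (2 to 4 mm). I did not see more than about 1.5 N on the wrist while inserting it.
- **Bystanders:** the roll was found where it started, within about 1 px in the top view. The short pin and bottle were found only at medium confidence (about 0.5), within about 3 to 9 pixels of earlier positions. That is within detector scatter, but I did not measure it more closely.
- **Disagreements:** the collar detections also picked up the larger look-alike pin. The collar at the eye was detected at (352.7, 264.8) in the side view against an expected (350.2, 266.7), about 3 pixels off.

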